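# Load the bench demagnetiser and hold its dial on step three

## Task

Lower the large dark steel collar and then the small bright one over the brass post of the blue bench demagnetiser, both fully home and let go, without dropping them down the post. Then turn the spring-return dial clockwise past its first two clicks to the third, where the handle points at the orange mark, and finish still holding it there, because it springs back when released. Leave the bin, sanding block, chalk and pencil where they are.

Things in the scene. Friction and masses are not known exactly. Their poses are not given: they have to be found in the camera images.
- demagnetiser: Bench demagnetiser, fixed: flat blue housing with grey top, 140 (x) x 260 (y) x 45 mm high; origin at the centre of its underside. Brass post at its (0, +65) mm, dial axis at (0, -70) mm. Flat marks on top, 45 mm from the dial axis: white (rest), two small black (clicks 1, 2), larger orange (click 3), at +0.6, +0.2, -0.2, -0.6 rad from its x axis (counterclockwise positive).
- post_seat (a point): Foot of the brass post, on its axis, on the steel seat disc (72 mm diameter, 4 mm thick, its top 49 mm above the worktop). Post 18 mm diameter, 60 mm high above the seat, the last 8 mm tapering to 9 mm diameter. z up.
- post_top (a point): Top of the brass post, on its axis, 109 mm above the worktop.
- dial_turn (a joint): Dial angle in rad: 0 at rest, grows as the dial turns clockwise seen from above. Clicks (detents) at 0.4, 0.8 and 1.2 (= third, orange mark); hard stop at 1.55. A spring always drives it back to 0, also from the clicks: about 0.08 N m at rest, rising to 0.18 N m at the third, and the clicks add or take off 0.06 N m.
- dial_handle: Grey bar handle on the black dial disc (64 mm diameter, top 53 mm above the worktop). Bar 58 mm long (x, -28 to +30 mm), 14 mm thick (y), 28 mm high, top 81 mm above the worktop; origin on the dial axis at the bar's underside, so the bar turns about it. x is the pointing end (orange line on top); at rest it points at the white mark.
- large_collar: Large dark steel collar lying flat, 60 mm outside diameter, 22 mm bore, 24 mm high, about 0.3 kg; origin at the centre of its underside, z along the bore. Fully home when its underside is on the seat.
- small_collar: Small bright metal collar lying flat, 46 mm outside diameter, 22 mm bore, 20 mm high, about 0.16 kg; origin at the centre of its underside, z along the bore. Fully home when it lies on the large collar, underside 24 mm above the seat.
- screw_bin: Open dark grey parts bin with screws, 102 x 110 x 52 mm, bystander; origin at the centre of its underside.
- sanding_block: Brown sanding block, 116 x 80 x 26 mm, bystander; origin at the centre of its underside.
- chalk: Orange stick of marking chalk, 15 x 56 x 11 mm, bystander; origin at the centre of its underside.
- pencil: Orange pencil, 174 x 35 x 7 mm as it lies, bystander; origin at the centre of its underside.
Mind the look-alikes: they are no part of the job. Leave any red look-alike of the large_collar alone.

How it is judged:
On the way, in this order (a step that is already met when the one before it is completed fails the run):
1. the large collar is home on the seat, let go (horizontal distance between large_collar and post_seat below 0.005 m and z of large_collar in the frame of post_seat between -0.003 and 0.003 m and angle between large_collar's own z axis and vertical below 0.1 rad and contact force between each of the arm, the fingers and large_collar below 0.1 N), for 0.2 s.
2. the small collar is home on top of it, let go (horizontal distance between each of large_collar, small_collar and post_seat below 0.005 m and z of large_collar in the frame of post_seat between -0.003 and 0.003 m and angle between each of large_collar, small_collar's own z axis and vertical below 0.1 rad and z of small_collar in the frame of post_seat between 0.021 and 0.028 m and contact force between each of the arm, the fingers and small_collar below 0.1 N), for 0.2 s.
3. the dial is held by the fingers at the third click (value of joint dial_turn between 1.05 and 1.35 rad and contact force between the fingers and dial_handle above 1 N), for 0.3 s.
At the end, for the whole second after the job is handed in: Large collar within 3 mm of the seat, small one on it (underside 21-28 mm above the seat); both within 5 mm of the post axis, 0.1 rad of level, untouched; the dial still (0.15 rad/s) at 1.05 to 1.35 rad, the fingers pressing its handle with over 1 N (all of step 2 and all of step 3 and contact force between each of the arm, the fingers and large_collar below 0.1 N and velocity of joint dial_turn between -0.15 and 0.15 rad/s); the arm keeps its last pose, push and grip.
It fails at once if a collar is let fall down the post (faster than 0.45 m/s, out of the fingers) (horizontal distance between large_collar and post_seat below 0.006 m and contact force between the fingers and large_collar below 0.05 N and linear speed of large_collar above 0.45 m/s).
It fails at once if a collar is let fall down the post (faster than 0.45 m/s, out of the fingers) (horizontal distance between small_collar and post_seat below 0.006 m and contact force between the fingers and small_collar below 0.05 N and linear speed of small_collar above 0.45 m/s).
It fails at once if the bin, sanding block, chalk or pencil is moved by more than 20 mm (distance of any of screw_bin, sanding_block, chalk, pencil from where it was at the start of the episode above 0.02 m).
It also fails if it takes over 70 s, if anything falls off the work surface, if the arm or the gripper's body presses on something with over 40 N, if the wrist force passes 120 N, or if a joint passes its speed limit or range.

## Robot

A 6-joint arm with a two-finger parallel gripper is mounted at the origin on a cart in front of the work surface, level with it; the furniture and walls round the work are solid. World frame = base frame: x ahead of the robot, y to its left, z up, the work surface at z = 0. Lengths are in m, angles in rad, forces in N, time in s.
With the tool pointing down it reaches from about 0.325 to 0.9 m from the base axis. Payload 6.1 kg.
Tool frame: the origin (TCP) lies on the centre line of the jaws, within the pads' length; the fingertips stand 22 mm ahead of it and the grasp point (between the pads) lies 3 mm ahead of it; z points along the fingers, y is the line along which they close (so a half turn about z gives the same grasp; the last joint's range is limited). The gripper opens to 87 mm and grips with 3 to 60 N. Pads are 19 mm wide; open, the fingers measure 117 mm over their backs; the gripper's body (75 mm by 190 mm) begins 51 mm behind the grasp point.
Start: joints at [-1.361, 0.22, 1.526, -0, 1.395, -0.126], TCP at [0.206, -0.59, 0.245] pointing down, gripper open.
Joint ranges: [-2.98, 2.98], [-0.91, 2.08], [0.09, 2.57], [-1.24, 4.39], [0.2, 2.65], [-2.68, 2.68]. Speed limits (rad/s): [2.57, 2.57, 3.01, 3.14, 3.14, 3.14].

## Interface

Orientations are given as a unit quaternion [w, x, y, z].
In Python, from plant import goto, move_linear, goto_joints, set_gripper, sleep, ik, state, grab_frame, camera_model, PlanningError, sign_off, search_frame gives the robot as it stands. The module is installed in compiled form; this text tells all that it offers. Calls block until the motion is done:
- goto(position, orientation): joint-space move of the TCP to a pose.
- move_linear(position, ori=None, speed=0.15): straight line of the TCP; ori=None keeps the orientation; speed is the mean speed in m/s.
- goto_joints(angles): joint-space move.
- set_gripper(opening, grip_force=None): finger opening in m; grip_force is the grip in N (None keeps the last); returns when the fingers have stopped.
- sleep(seconds).
- ik(position, orientation): joint angles nearest the present ones, or None.
- state(): the state.
- grab_frame(name): name is "scene" or "side" or "wrist"; returns the picture (400x640x3 uint8, blue, green, red); there is no depth.
- camera_model(name): a dict with "K" (3x3 intrinsics, pixels), "D" ([k1, k2, p1, p2, k3] as OpenCV has them; the pictures are not rectified), "rvec" (rotation vector, rad) and "tvec" (3), from world to camera coordinates, as OpenCV has them. Camera axes: x right, y down, z forward; pixel columns grow to the right and rows downward; lengths in m; the calibration is good to about 2 mm. A picture is of the moment at which its call begins: read the wrist's pose just before it. camera_model takes no time and is no camera call; for the wrist camera it gives the pose at the moment of the call.
A pose or a line that the arm cannot do raises PlanningError and nothing moves.
- sign_off(): hands the job in; it is judged then, once.
Trained networks look in the newest picture that a camera, given by its name, has taken for a name from the list of things; names that differ only in an ending like _2 or _b are one class to them, and where a whole thing is asked for, a point or a joint stands for the part that bears it (a point fixed in the world has none). Each returns a list of dicts, best first, with "conf" (0 to 1); they miss things now and then, are a little off and sometimes report something else, mostly with a low value. They report only what shows in the picture. A call takes as long as a camera call. They do not tell look-alikes from the thing itself.
- search_frame(camera, thing): "uv" ([column, row] in pixels, amid what is visible of it).
The state is a dict: "clock": time; "joint_pos": joint angles; "qvel": joint speeds; "effort": joint torques, N m; "eef_pos": TCP position; "tcp_rot": TCP orientation; "wrist_force": force on the tool from outside, world axes, zero at the start; "ft_torque": the same for the moment, N m; "finger_gap": finger opening in m; "grasp_force": force on a finger pad.
Only numpy, scipy, OpenCV 4.12 (cv2) and the standard library are available. Lean on these libraries where they do the work, as an engineer would, in place of code of your own. Each camera call takes 0.05 s, during which the arm holds its last target. There are 200 camera calls.

## Working session

There is one attempt and no reset: what is moved stays moved. The work goes in short steps, each a Python script; the robot and the scene stay as the last script left them, time stands still between calls to the robot, and variables do not carry over. Pictures are saved under pics/ and viewed, at most 10 in all, crops included, and the job is handed in when it is done.

```bash
mkdir -p pics
cat > h.py <<'E'
import numpy as np, cv2
from plant import *
def ray(cam,uv,z,m=None):
    m=m or camera_model(cam)
    R,_=cv2.Rodrigues(np.array(m["rvec"],float)); t=np.array(m["tvec"],float).ravel()
    p=cv2.undistortPoints(np.array([[uv]],float),np.array(m["K"],float),np.array(m["D"],float)).ravel()
    d=R.T@np.array([p[0],p[1],1]); c=-R.T@t
    return c+d*(z-c[2])/d[2]
def proj(cam,P,m=None):
    m=m or camera_model(cam)
    return cv2.projectPoints(np.array(P,float).reshape(-1,1,3),np.array(m["rvec"],float),np.array(m["tvec"],float),np.array(m["K"],float),np.array(m["D"],float))[0].reshape(-1,2)
E
python3 - <<'E'
from h import *
a=grab_frame("scene");b=grab_frame("side")
cv2.imwrite("pics/scene.png",a);cv2.imwrite("pics/side.png",b)
Z=dict(demagnetiser=.045,large_collar=.012,small_collar=.01,dial_handle=.07,screw_bin=.026,sanding_block=.013,chalk=.005,pencil=.003)
for c in("scene","side"):
  for n in Z:
    print(c,n,[(np.round(r["uv"]),round(r["conf"],2),np.round(ray(c,r["uv"],Z[n]),3)[:2]) for r in search_frame(c,n)[:4]])
print(state())
E
```

```text
scene demagnetiser [(array([309., 190.]), 0.69, array([0.589, 0.017]))]
scene large_collar [(array([256., 222.]), 0.84, array([0.669, 0.207])), (array([284., 229.]), 0.7, array([0.579, 0.189])), (array([321., 244.]), 0.68, array([0.45 , 0.196])), (array([249., 247.]), 0.62, array([0.625, 0.305]))]
scene small_collar [(array([294., 269.]), 0.63, array([0.471, 0.315]))]
scene dial_handle [(array([316., 164.]), 0.55, array([ 0.625, -0.102]))]
scene screw_bin [(array([217., 288.]), 0.9, array([0.598, 0.475]))]
scene sanding_block [(array([386., 158.]), 0.68, array([ 0.453, -0.351]))]
scene chalk []
scene pencil [(array([258., 334.]), 0.78, array([0.443, 0.523])), (array([316., 165.]), 0.23, array([ 0.671, -0.19 ]))]
side demagnetiser [(array([347., 210.]), 0.81, array([0.605, 0.007]))]
side large_collar []
side small_collar []
side dial_handle []
side screw_bin []
side sanding_block []
side chalk []
side pencil []
{'clock': 0.9, 'joint_pos': array([-1.36110028e+00,  2.20416508e-01,  1.52653831e+00, -1.05384470e-05,
        1.39470799e+00, -1.26109959e-01]), 'qvel': array([ 1.63328075e-03,  9.48759568e-04,  4.35397797e-04, -7.38298960e-04,
       -1.73501942e-04,  5.07353906e-05]), 'effort': array([ 5.48072393e-06, -4.94549167e+01, -3.87720716e+01,  6.96996599e-02,
        4.64451872e-02, -8.74641842e-06]), 'eef_pos': array([ 0.20593764, -0.5900663 ,  0.2445071 ]), 'tcp_rot': array([-3.48272360e-05,  9.85937219e-01,  1.67116122e-01, -6.64862848e-06]), 'wrist_force': array([ 0.95142229,  0.15657556, -0.75546518]), 'ft_torque': array([ 0.03306367,  0.0183431 , -0.01732359]), 'grasp_force': 0.0, 'finger_gap': 0.08717633082951973}
```

View pics/scene.png

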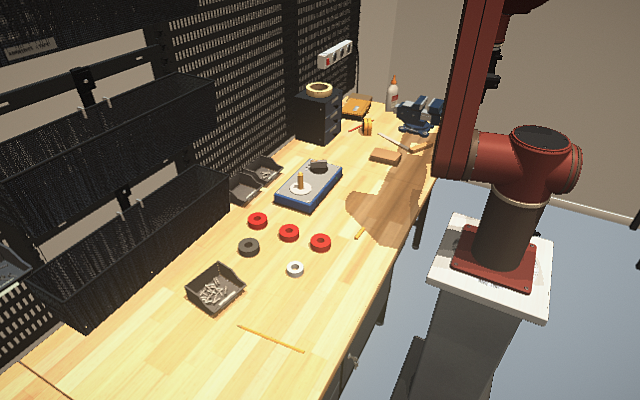

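View pics/side.png

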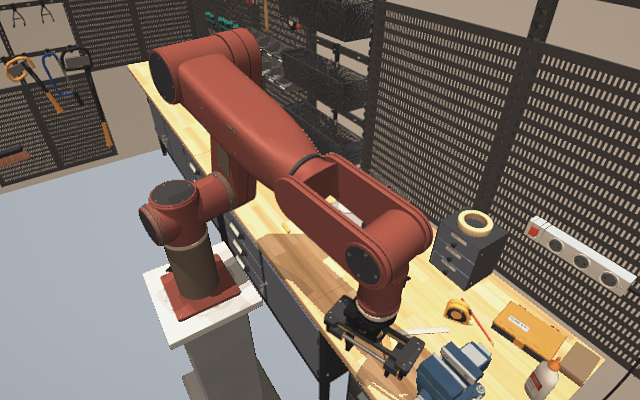

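The scene view shows the dark collar at (249,247), the small bright one at (294,269), and red look-alikes at (257,221), (289,232) and (320,242). The post is at (300,182), the dial at (318,166), the chalk at (360,231) and the bin at (215,288). The side view is mostly blocked by the arm. Next I'll take wrist views.

```bash
cat >> h.py <<'E'
def Q(yaw): return [0,np.cos(yaw/2),np.sin(yaw/2),0]   # tool down, tool x at yaw, closing line at yaw-90deg
E
python3 - <<'E'
from h import *
Z=dict(large_collar=.012,small_collar=.01,post_seat=.08,dial_handle=.07,demagnetiser=.045)
p=state()["eef_pos"]; move_linear([p[0],p[1],.36],speed=.3)
ims=[]
for i,(x,y) in enumerate([(.58,.0),(.56,.28)]):
    goto([x,y,.38],Q(np.pi/2+np.arctan2(y,x)))
    sleep(.2); m=camera_model("wrist"); ims.append(grab_frame("wrist")); 
    cv2.imwrite(f"pics/w{i}.png",ims[-1]); print(state()["joint_pos"].round(3),state()["clock"])
    import json; json.dump({k:np.array(v).tolist() for k,v in m.items()},open(f"m{i}.json","w"))
    R,_=cv2.Rodrigues(np.array(m["rvec"],float)); print("cam",-R.T@np.ravel(m["tvec"]),"axis",R[2])
    for n in Z: print(n,[(np.round(r["uv"]),round(r["conf"],2),np.round(ray("wrist",r["uv"],Z[n],m),3)[:2]) for r in search_frame("wrist",n)[:5]])
E
```

```text
[-0.137  0.061  1.454 -0.     1.627 -0.136] 4.1667
cam [0.58002322 0.07498518 0.5205468 ] axis [-5.81153331e-04 -2.72804762e-01 -9.62069241e-01]
large_collar [(array([381.,  15.]), 0.98, array([0.672, 0.21 ])), (array([230.,  23.]), 0.8, array([0.453, 0.2  ])), (array([301.,  14.]), 0.71, array([0.556, 0.21 ]))]
small_collar []
post_seat [(array([342., 176.]), 0.96, array([ 0.615, -0.015]))]
dial_handle [(array([343., 231.]), 0.58, array([ 0.619, -0.102]))]
demagnetiser [(array([344., 180.]), 0.86, array([ 0.621, -0.029]))]
[ 0.336  0.173  1.331 -0.     1.637 -0.126] 5.75
cam [0.52728834 0.34636861 0.52069882] axis [ 0.12127672 -0.24459005 -0.9620123 ]
large_collar [(array([296., 200.]), 0.91, array([0.56, 0.2 ])), (array([239., 171.]), 0.76, array([0.455, 0.203])), (array([356., 232.]), 0.75, array([0.677, 0.194])), (array([363., 163.]), 0.74, array([0.631, 0.305]))]
small_collar [(array([270., 106.]), 0.69, array([0.458, 0.318]))]
post_seat [(array([271., 313.]), 0.72, array([0.601, 0.03 ]))]
dial_handle []
demagnetiser [(array([273., 316.]), 0.69, array([ 0.612, -0.   ]))]
```

View pics/w0.png

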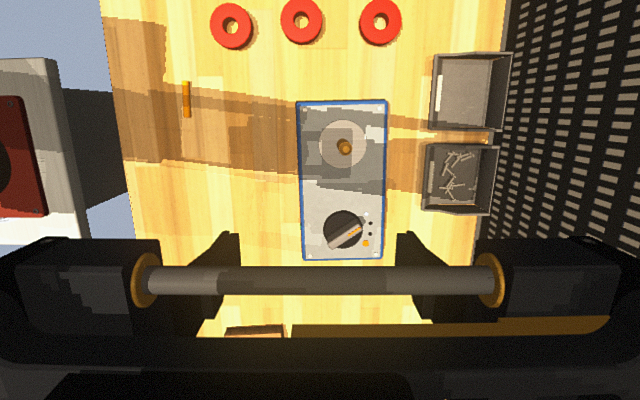

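View pics/w1.png

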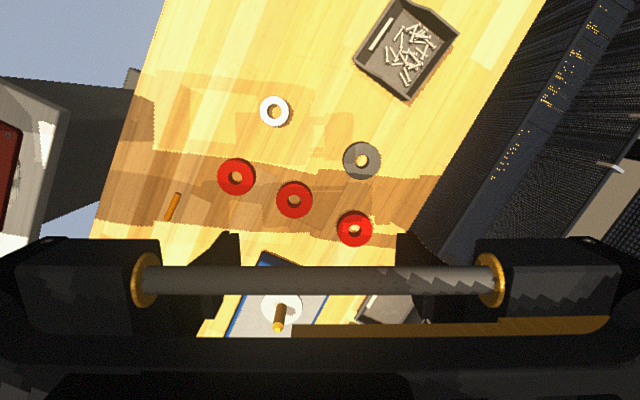

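The w0 view shows the housing nearly axis-aligned, with the post top at (345,148), the seat centre at (342,144), the dial at (344,229) and the orange mark at (366,243). The w1 view shows the dark collar at (362,160), the small one at (274,111), and three reds. Next I'll take close views of the post, dial and both collars.

Run:
```python
from h import *
import json
m0=json.load(open("m0.json"));m1=json.load(open("m1.json"))
post=ray("",(342,144),.049,m0)[:2]; ptop=ray("",(345,148),.109,m0)[:2]
lc=ray("",(362,160),.02,m1)[:2]; sc=ray("",(274,111),.015,m1)[:2]; d=ray("",(344,229),.053,m0)[:2]
print("post",post,ptop,"dial",d,"lc",lc,"sc",sc)
print("corners",[ray("",u,.045,m0)[:2].round(4) for u in [(297,101),(387,100),(384,259),(303,260)]])
tiles=[]
for i,(n,p,z) in enumerate([("small",sc,.2),("large",lc,.2),("post",post,.27),("dial",d,.27)]):
    goto([p[0],p[1]-.09,z],Q(np.pi/2)); sleep(.25)
    m=camera_model("wrist"); im=grab_frame("wrist"); cv2.imwrite(f"pics/c_{n}.png",im)
    json.dump({k:np.array(v).tolist() for k,v in m.items()},open(f"c_{n}.json","w"))
    c=im[40:240,220:420]; tiles.append(cv2.resize(c,(400,300) if 0 else (300,300),interpolation=cv2.INTER_CUBIC))
cv2.imwrite("pics/tiles.png",np.vstack([np.hstack(tiles[:2]),np.hstack(tiles[2:])]))
print(state()["clock"])
```

```text
post [0.61642201 0.02658911] [0.61577588 0.02759749] dial [ 0.62180422 -0.10621787] lc [0.62513001 0.30929416] sc [0.46775868 0.31552547]
corners [array([0.5507, 0.0879]), array([0.6806, 0.0892]), array([ 0.6901, -0.1627]), array([ 0.5557, -0.1641])]
10.4417
```

View pics/tiles.png

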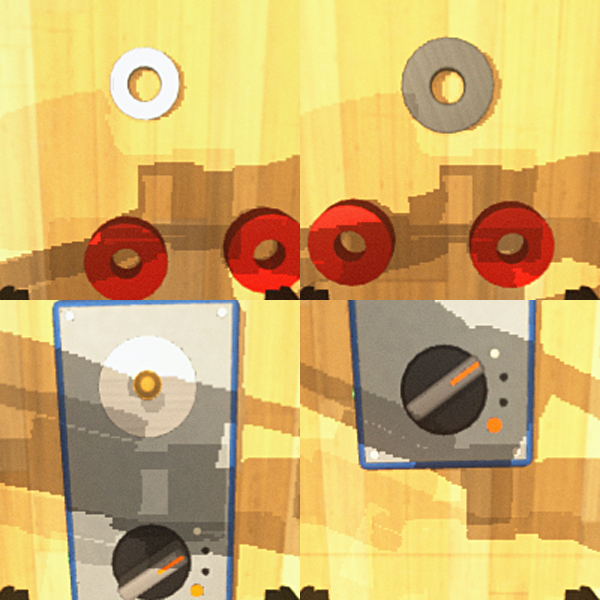

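Each tile shows its target clearly. In source pixels, the small collar top is at (317.3,95.3), the large at (318.7,96), the seat at (318.7,97.3), the post top at (318.7,96) and the dial at (316,99.3). The orange mark is at (349.3,123.3). Next I'll grasp the large collar, centring it with two crossed closings, and carry it to above the post.

```bash
cat >> h.py <<'E'
import json
L=lambda n: json.load(open(f"c_{n}.json"))
def pose():
    f=lambda n,uv,z: ray("",uv,z,L(n))[:2]
    return dict(sc=f("small",(317.3,95.3),.02),lc=f("large",(318.7,96),.024),seat=f("post",(318.7,97.3),.049),
      ptop=f("post",(318.7,96),.109),dial=f("dial",(316,99.3),.053),org=f("dial",(349.3,123.3),.045),wht=f("dial",(350,75.3),.045))
def pick(p,op,zt):
    goto([*p,.12],Q(0)); move_linear([*p,zt],speed=.12)
    set_gripper(op-.004,grip_force=5); set_gripper(op+.02)
    move_linear([*p,.07],speed=.2); goto([*p,.07],Q(np.pi/2)); move_linear([*p,zt],speed=.1)
    set_gripper(op-.006,grip_force=30); s=state(); print("grip",s["finger_gap"],s["grasp_force"],s["eef_pos"],s["clock"])
    move_linear([*p,.22],speed=.2)
E
python3 - <<'E'
from h import *
P=pose(); print({k:v.round(4) for k,v in P.items()})
pick(P["lc"],.06,.025)
c=(P["seat"]+P["ptop"])/2
move_linear([*c,.22],speed=.3); move_linear([*c,.14],speed=.15); sleep(.3)
s=state(); print(s["finger_gap"],s["grasp_force"],s["eef_pos"],s["wrist_force"],s["clock"])
cv2.imwrite("pics/a1.png",grab_frame("wrist")[150:,100:540])
E
```

```text
{'sc': array([0.4694, 0.3158]), 'lc': array([0.6255, 0.3086]), 'seat': array([0.6176, 0.0272]), 'ptop': array([0.6174, 0.0261]), 'dial': array([ 0.6204, -0.1078]), 'org': array([ 0.658 , -0.1335]), 'wht': array([ 0.6574, -0.0824])}
grip 0.0600305629902497 29.999862941913307 [0.62545415 0.30863412 0.02490012] 17.6083
0.06011160338236743 29.999539623968303 [0.61816042 0.02658814 0.141177  ] [ 0.10924386  1.10400787 -2.52893029] 20.8083
```

View pics/a1.png

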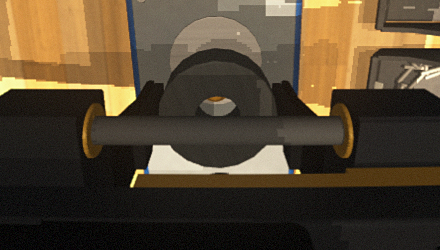

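The view through the bore at (217,103) shows the brass tip, so the collar is over the post. I'll descend with force checks.

```bash
cat >> h.py <<'E'
def lower(c,z0,z1,dz=.006,lim=8):
    c=np.array(c,float); z=z0; f0=state()["wrist_force"].copy(); n=0
    while z>z1+1e-5 and n<40:
        n+=1; z=max(z1,z-dz); move_linear([*c,z],speed=.08)
        s=state(); f=s["wrist_force"]-f0; e=s["eef_pos"]
        print(round(z,3),f.round(1),(e-[*c,z]).round(4))
        if f[2]>lim: print("BLOCKED"); return False,c
        lat=f[:2]
        if np.hypot(*lat)>2: c=c+np.clip(lat*.00015,-.0007,.0007)   # yield to side force
    return True,c
E
python3 - <<'E'
from h import *
P=pose(); c=(P["seat"]+P["ptop"])/2
ok,c=lower(c,.14,.075); s=state(); print(ok,c,s["eef_pos"],s["grasp_force"],s["clock"])
E
```

```text
0.134 [-1.   1.   0.9] [-0.0006 -0.     -0.0008]
0.128 [ 0.  -0.3  0.4] [-0.0005  0.     -0.0008]
0.122 [-0.5  1.   1.4] [-0.0005  0.     -0.0007]
0.116 [-0.   0.3  1.2] [-0.0005  0.     -0.0007]
0.11 [-0.6  0.4  0.8] [-0.0004  0.     -0.0007]
0.104 [-0.4  0.4  0.5] [-0.0004  0.     -0.0006]
0.098 [-0.5  0.6  0.7] [-0.0004  0.0001 -0.0007]
0.092 [0.  0.5 0.3] [-0.0004  0.0001 -0.0006]
0.086 [0.1 0.8 0.1] [-0.0004  0.     -0.0006]
0.08 [-0.2  0.4  1.3] [-0.0004  0.0001 -0.0006]
0.075 [ 0.4  0.3 -0.1] [-0.0004  0.     -0.0005]
True [0.61748513 0.02665105] [0.61710874 0.02669938 0.07445704] 29.999449448660016 23.6083
```

Run:
```python
from h import *
P=pose(); c=(P["seat"]+P["ptop"])/2
set_gripper(.08); sleep(.3); move_linear([*c,.2],speed=.2)
pick(P["sc"],.046,.025)
q=state(); print(q["finger_gap"],q["grasp_force"])
move_linear([*c,.22],speed=.3); move_linear([*c,.14],speed=.15); sleep(.2)
ok,c=lower(c,.14,.099)
s=state(); print(ok,c,s["eef_pos"],s["finger_gap"],s["clock"])
```

```text
grip 0.0441015410713932 30.00048390123993 [0.46934243 0.31588411 0.02520716] 32.4
0.04448473865546964 29.999374612234533
0.134 [-0.3  0.  -1. ] [-0.0004 -0.     -0.0005]
0.128 [-1.  -1.4 -0.4] [-0.0005  0.     -0.0008]
0.122 [-0.7 -0.6 -0.4] [-0.0005  0.     -0.0007]
0.116 [-0.4 -0.3 -0.5] [-0.0004  0.0001 -0.0006]
0.11 [-0.6 -2.1 -0.9] [-0.0004  0.     -0.0006]
0.104 [-0.1 -0.3 -0.6] [-0.0005  0.     -0.0007]
0.099 [-0.4 -0.6 -0.1] [-0.0002  0.     -0.0003]
True [0.61738974 0.02633836] [0.61720577 0.02634673 0.09865661] 0.04466648463978046 37.3917
```

The finger gap of 44.5 mm is less than the 46 mm diameter, so I'll check the picture before releasing.

Run:
```python
from h import *
im=grab_frame("wrist"); sc=grab_frame("scene")
a=cv2.resize(im[180:360,180:460],(560,360)); u=proj("scene",[[.617,.027,.08]])[0].astype(int); print(u)
b=cv2.resize(sc[u[1]-45:u[1]+45,u[0]-70:u[0]+70],(350,225),interpolation=cv2.INTER_CUBIC)
o=np.zeros((585,560,3),np.uint8);o[:360]=a;o[360:,:350]=b
cv2.imwrite("pics/a2.png",o)
```

```text
[299 179]
```

View pics/a2.png

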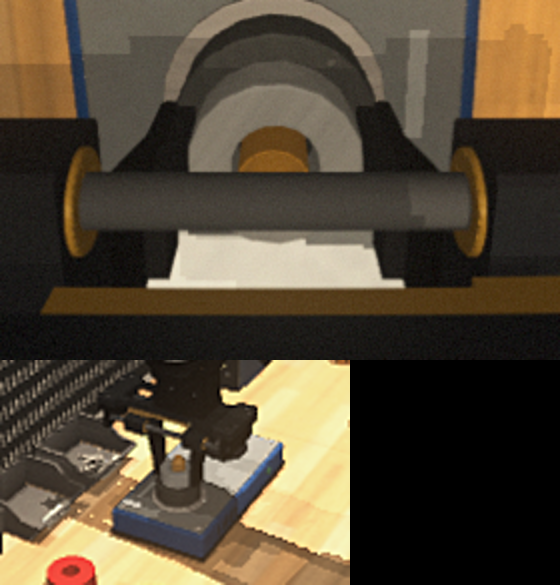

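The collar is around the post, upright and just above the large one. I'll release it, look, and grip the dial.

Run:
```python
from h import *
c=[.6174,.0264]
set_gripper(.066); sleep(.4); move_linear([*c,.2],speed=.15)
move_linear([*c[:1],c[1]-.09,.27],speed=.3); sleep(.2); im=grab_frame("wrist"); t=im[40:240,220:420]
set_gripper(.05)
d=[.620,-.108]
goto([*d,.15],Q(.61)); move_linear([*d,.079],speed=.12); sleep(.2)
set_gripper(.008,grip_force=40); sleep(.2)
s=state(); print(s["finger_gap"],s["grasp_force"],s["eef_pos"],s["wrist_force"],s["ft_torque"],s["clock"],s["joint_pos"].round(3))
im2=grab_frame("wrist")
cv2.imwrite("pics/a3.png",np.hstack([cv2.resize(t,(400,400)),cv2.resize(im2[100:300,220:420],(400,400))]))
```

```text
0.013826226058707295 39.95116101577878 [ 0.62063792 -0.10896307  0.07907138] [ 3.76906228 -4.43070562 -3.75503282] [-0.66755322 -0.49060316  0.13093268] 43.5417 [-2.980e-01  3.940e-01  1.640e+00 -1.000e-03  1.106e+00  6.630e-01]
```

View pics/a3.png

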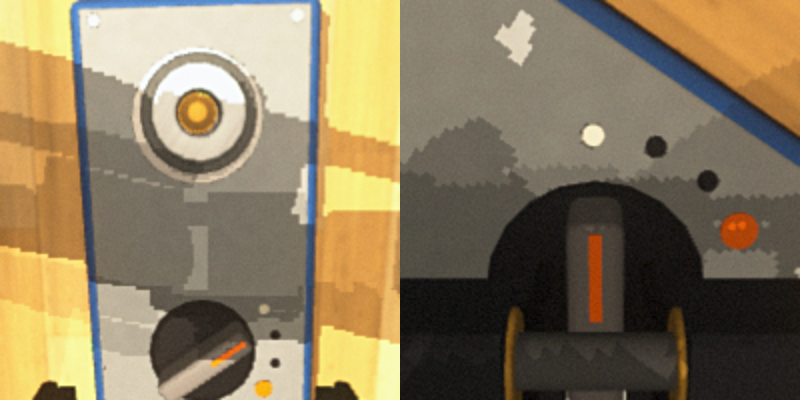

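Both collars are home and concentric, and the bar is gripped, pointing at white. Closing shifted the TCP about 1 mm, so I'll adopt that as the axis and turn clockwise.

Run:
```python
from h import *
d=[.6207,-.1090,.079]
for a in np.linspace(.61,-.60,9)[1:]:
    goto(d,Q(a)); s=state(); print(round(a,2),s["wrist_force"].round(1),s["ft_torque"].round(2),s["finger_gap"].round(4),(s["eef_pos"]-d).round(4))
sleep(.4); s=state(); q=s["tcp_rot"]; print("yaw",2*np.arctan2(q[2],q[1]),s["grasp_force"],s["clock"])
im2=grab_frame("wrist")
cv2.imwrite("pics/a4.png",cv2.resize(im2[20:300,140:500],(720,560)))
```

```text
Traceback (most recent call last):
AttributeError: 'float' object has no attribute 'round'
```

Run:
```python
from h import *
d=[.6207,-.1090,.079]
for a in np.linspace(.61,-.60,9)[2:]:
    goto(d,Q(a)); s=state(); print(round(a,2),s["wrist_force"].round(1),s["ft_torque"].round(2),round(s["finger_gap"],4),(s["eef_pos"]-d).round(4))
sleep(.4); s=state(); q=s["tcp_rot"]; print("yaw",2*np.arctan2(q[2],q[1]),s["grasp_force"],s["clock"])
im2=grab_frame("wrist")
cv2.imwrite("pics/a4.png",cv2.resize(im2[20:300,140:500],(720,560)))
```

```text
0.31 [ 1.4 -2.5 -0. ] [-0.3  -0.13  0.07] 0.0141 [ 0.0001 -0.0002  0.0001]
0.16 [ 1.3 -3.5 -0.7] [-0.51 -0.25  0.18] 0.0137 [ 0.0001 -0.0003  0.    ]
0.01 [ 1.2 -4.2 -1.1] [-0.7  -0.18  0.11] 0.0137 [ 0.0001 -0.0004  0.0001]
-0.15 [ 1.4 -5.5 -1.5] [-0.73 -0.23  0.09] 0.0138 [ 0.0001 -0.0005  0.0001]
-0.3 [ 1.3 -4.8 -1.8] [-0.84 -0.21  0.19] 0.0139 [ 0.     -0.0006  0.    ]
-0.45 [ 1.4 -5.9 -1.4] [-0.84 -0.15  0.15] 0.0134 [-0.     -0.0007  0.    ]
-0.6 [ 0.4 -5.5 -1. ] [-0.91 -0.16  0.21] 0.0142 [-0.     -0.0008  0.0001]
yaw -0.5929750174279581 39.95062809437513 46.125
```

View pics/a4.png

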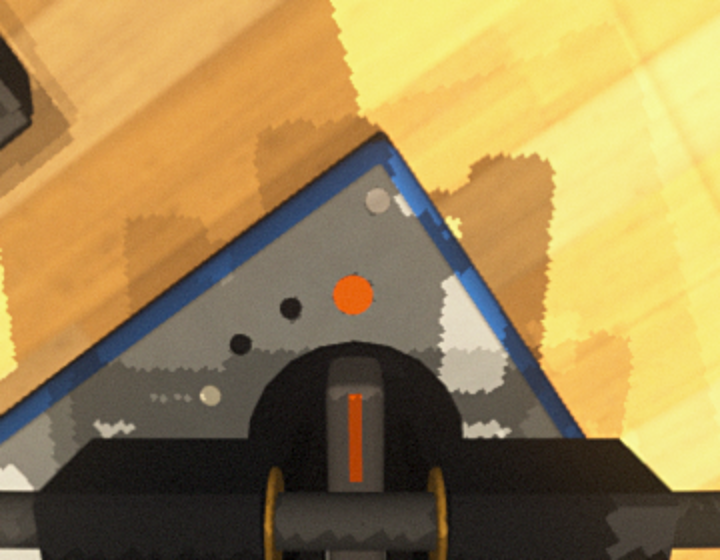

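The handle line (355,430) points straight at the orange mark (353,295), and the grip is holding at 40 N. I'm handing it in.

```bash
python3 -c "
from plant import *
sleep(.3); print(sign_off())"
```

```text
the job is handed in; nothing more can be done
None
```

I've handed the job in with both collars home on the post and the gripper holding the dial at the orange third-click mark; `sign_off()` gave no verdict, so pass or fail is not confirmed.

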